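Set the bar bender's stop four clicks on

ROBOT

A 6-joint arm with a two-finger parallel gripper is mounted at the origin on the work surface. World frame = base frame: x ahead of the robot, y to its left, z up, the work surface at z = 0. Lengths are in mm, angles in rad, forces in N, time in s.
With the tool pointing down it reaches from about 400 to 925 mm from the base axis. Payload 12.5 kg.
Tool frame: the origin (TCP) lies at the very end of the fingers, on their centre line; the grasp point (between the pads) lies 19 mm behind it; x points along the fingers, y is the direction in which the jaws open and shut, and the axes are right-handed (so a half turn about x gives the same grasp; the last joint's range is limited). The gripper opens to 95 mm and grips with 3 to 60 N. Pads are 20 mm wide; open, the fingers measure 119 mm over their backs; the gripper's body (75 mm by 180 mm) begins 59 mm behind the grasp point.
Start: joints at [-1.265, 0.491, 1.559, -0, 1.092, -0.106], TCP at [250.187, -572.762, 191.061] pointing down, gripper open.
Joint ranges: [-3.1, 3.1], [-0.84, 2.19], [0.05, 2.79], [-1.13, 4.28], [0.06, 2.93], [-2.69, 2.69]. Speed limits (rad/s): [2.22, 2.22, 2.79, 3.14, 3.14, 3.14].

INTERFACE

Orientations are given as [roll, pitch, yaw] about the fixed x, y, z axes, in that order (R = Rz(yaw) Ry(pitch) Rx(roll)).
In Python, from cell import * gives the robot as it stands.
- The arm moves only by the tool step_arm, never from a script. Its argument "steps" is a list of rows, each a list of 4 numbers: the shift along the tool's x, y, z in units of 50 mm (1.0 is 50 mm), then the turn about the tool's x in units of 8 degrees (1.0 is 8 degrees). A call has 1 to 20 rows; each row shifts and turns the commanded pose from where the row before left it, along the tool's axes as they then stand; what a row does not reach is not made up. A row lasts 1/8 s, in which the tool goes at most 62.5 mm and 10.7 degrees, less where a joint would pass 70% of its speed; a pose out of reach is approached as far as the arm can. A call is refused whole if a number of a shift passes 1 or a number of a turn 1, either way. A call with a gripper value outside its range is refused whole. "jaw" is the closure, from 0 (fully open) to 1 (shut), set as the call begins (left out, the last holds). The fingers move at their own pace and stop on an object; the grip force is fixed at half the most. Time passes only in rows, so rows that do not move let the fingers close. It gives the time, the measured TCP pose, the force and the opening at its end, in the units of the state.
- state(): the state, without advancing time (a new reading comes with each control period).
- read_camera(name): name is "scene" or "top" or "wrist"; returns the picture (420x560x3 uint8, red, green, blue); there is no depth.
- camera_info(name): a dict with "mtx" (3x3 intrinsics, pixels), "k1" (the pictures are not rectified: a ray, as slopes to the right and down, at radius r is drawn at 1 + k1 r^2 times it, then the intrinsics apply), "eye" and "attitude" of the camera in the world; the wrist camera has in their place "hand_eye" (4x4, takes a point from camera to tool coordinates, whose origin is the TCP and whose axes are the tool frame's). Camera axes: x right, y down, z forward; pixel columns grow to the right and rows downward; lengths in mm; the calibration is good to about 2 mm. A picture is of the moment at which its call begins: read the wrist's pose just before it. camera_info takes no time and is no camera call.
- job_done(): hands the job in, once; it reports no verdict.
The state is a dict: "t": time; "joints": joint angles; "qvel": joint speeds; "tau": joint torques, N m; "eef_pos": TCP position; "tcp_rot": TCP orientation; "ft_force": force on the tool from outside, world axes, zero at the start; "moment": the same for the moment, N m; "opening": opening from 0.0 (shut) to 1.0 (fully open).
Only numpy, scipy, OpenCV 4.12 (cv2) and the standard library are available. Lean on these libraries where they do the work, as an engineer would, in place of code of your own. Each camera call takes 0.05 s, during which the arm holds its last target.

TASK

The next batch of copper bars needs the bender's stop set four clicks further: with a fingertip against its orange post, push the click-stop dial clockwise (seen from above) exactly four clicks, gently and without running past the fourth. With the dial resting in the fourth click, press the green button fully down to store the setting and let it come up again. Leave the loose parts lying where they are.

Things in the scene. Friction and masses are not known exactly. Their poses are not given: they have to be found in the camera images.
- head: the grey stop-setting head of a bar bender, fixed to the bench: a box 200 mm (its x) by 260 mm (its y) by 50 mm high, origin at the centre of its underside, z up. It may stand turned up to 0.5 rad. Its dial axle is at (-2, 50) mm and its green button at (-30, -85) mm in its frame. Along its far edge (x = 77 to 95 mm) stand a dark steel fence and two steel pins, at most 34 mm above its top. White ticks, one for each click, are painted round the dial.
- dial_axle (a point): point on the dial's axle (vertical) at the dial's top face, 66 mm above the bench. The dial is an aluminium disc, radius 58 mm, 14 mm thick.
- post_top (a point): centre of the top of the orange finger post, a round upright post 14 mm across that stands 25 mm above the dial's face, 45 mm from the axle; its top is 91 mm above the bench. It turns with the dial. At the start it points 140 deg (anticlockwise from the head's x axis, seen from above).
- dial (a joint): dial angle in rad, 0 at the start (in a click stop), growing clockwise seen from above. Click stops lie every 20 deg (0.349 rad), so four clicks are 1.396. Between stops a hump resists with a torque up to about 0.2 N m (about 5 to 7 N at the post); past the half-way point (10 deg) the dial snaps on to the next stop by itself, the post running some 7 mm ahead of the finger, and rests there. It turns both ways, from -2.1 to 3.5.
- store (a joint): travel of the green button in m: 0 up, 0.006 fully down; a spring of up to 5 N pushes it back up (5 N when fully down, then a hard stop)
- store_top (a point): centre of the green button's top, 32 mm across, facing up, 72 mm above the bench when up (moves with the button)
- zbar_a: Z-bent copper bar lying on the bench at the left of the head, about 140 x 24 x 30 mm; origin on its underside at the bend
- zbar_b: Z-bent copper bar lying on the bench at the right of the head, about 150 x 24 x 30 mm; origin on its underside at the bend
- ubracket: loose U-shaped copper bracket, 60 x 22 x 35 mm, on the bench; origin under its centre
- gauge_block: loose steel gauge block, 35 x 24 x 18 mm, lying on top of the head behind the green button; origin under its centre
- lug: loose copper terminal lug, 34 x 18 x 14 mm, lying on top of the head between the dial and the gauge block; origin under its centre
- spray: yellow spray can with red cap, 52 mm across and 150 mm tall, standing on the bench; origin under its centre
- driver: screwdriver with red handle lying on the bench, about 200 mm long
- collar: brass shaft collar, 56 mm across, 22 mm tall, on the bench; origin under its centre

How it is judged:
By the outcome, as a careful person would: the job done as asked, in the order asked, and still so for the second after the job is handed in, with the robot touching nothing.
It also fails if it takes over 51 s, if anything falls off the work surface, if the arm or the gripper's body presses on something with over 40 N, if the wrist force passes 120 N, or if a joint passes its speed limit or range.

## Working session

There is one attempt and no reset: what is moved stays moved. The work goes in short steps, Python scripts to look and compute and a tool call to move; the robot and the scene stay as the last step left them, time stands still between calls to the robot, and variables do not carry over. Pictures are saved under pics/ and viewed, and the job is handed in when it is done.

Besides the shell and the picture viewer there is one more tool, called as name([rows], argument=value, ...), one row to a line, values as JSON. step_arm: Moves the arm, as the interface text tells. Its arguments: {"type":"object","properties":{"steps":{"type":"array","items":{"type":"array","items":{"type":"number"}}},"jaw":{"type":"number"}},"required":["steps"]}

```bash
mkdir -p pics; python3 - <<'E'
from cell import *
import cv2
for n in ("top","scene"):
    im=read_camera(n); cv2.imwrite(f"pics/{n}0.png",im[:,:,::-1])
    print(n,camera_info(n))
print(camera_info("wrist"))
print(state())
E
```

```text
top {'mtx': array([[447.39697075,   0.        , 272.15714575],
       [  0.        , 447.39697075, 205.45459549],
       [  0.        ,   0.        ,   1.        ]]), 'k1': 0.0005619485196117787, 'eye': array([ 432.24941338,   13.57713336, 1471.20122711]), 'attitude': array([-3.06177625, -0.01303325, -1.59380657])}
scene {'mtx': array([[449.0411362 ,   0.        , 288.84015667],
       [  0.        , 449.0411362 , 205.26250139],
       [  0.        ,   0.        ,   1.        ]]), 'k1': -0.052066954439032996, 'eye': array([1229.99832413, -197.0117239 ,  981.68063865]), 'attitude': array([-2.48368027,  0.00548616,  1.28357986])}
{'mtx': array([[294.16303851,   0.        , 280.14194027],
       [  0.        , 294.16303851, 205.01548441],
       [  0.        ,   0.        ,   1.        ]]), 'k1': -0.04590899698307866, 'hand_eye': array([[ 3.87564967e-04, -2.70967704e-01,  9.62588361e-01,
        -1.94279270e+02],
       [ 9.99999856e-01, -2.51080074e-04, -4.73306682e-04,
        -1.55653545e+00],
       [ 3.69937582e-04,  9.62588406e-01,  2.70967568e-01,
        -7.67306643e+01],
       [ 0.00000000e+00,  0.00000000e+00,  0.00000000e+00,
         1.00000000e+00]])}
{'t': 0.1, 'joints': array([-1.26459981e+00,  4.91500453e-01,  1.55939206e+00,  1.56641321e-05,
        1.09172567e+00, -1.05614128e-01]), 'qvel': array([-0.00087625, -0.00052261, -0.0020108 , -0.00153099,  0.00031943,
        0.00152336]), 'tau': array([ 3.83843580e-03, -6.13622761e+01, -2.58606362e+01,  6.94276462e-02,
        4.70077631e-02, -4.00355214e-05]), 'eef_pos': array([ 250.10989697, -572.50433559,  190.5182516 ]), 'tcp_rot': array([-1.68995706,  1.5697707 ,  1.86343901]), 'ft_force': array([-0.21181849,  0.64103589, -0.3101053 ]), 'moment': array([0.03843055, 0.03804826, 0.0404895 ]), 'opening': 1.0020566977454115}
```

View pics/top0.png

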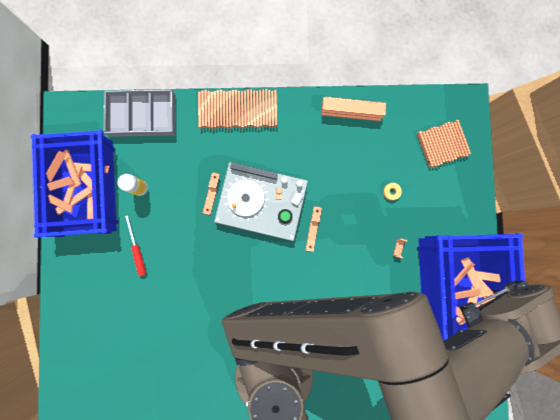

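View pics/scene0.png

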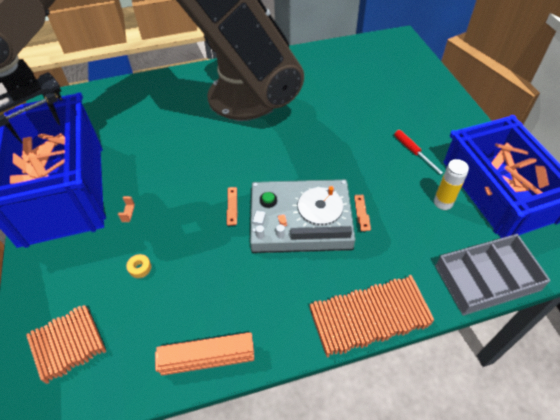

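The top view shows the head near pixel (262,202), the dial hub at (246,198), the post at (235,207) and the green button at (285,216). In the scene view the post is at (331,189) and the button at (268,199). Next I'll measure these by colour.

```bash
cat > h.py <<'E'
import numpy as np, cv2
from scipy.spatial.transform import Rotation as R
from cell import *
def cam(n,st=None):
    c=camera_info(n)
    if n=="wrist":
        T=np.eye(4);T[:3,:3]=R.from_euler('xyz',st['tcp_rot']).as_matrix();T[:3,3]=st['eef_pos']
        T=T@c['hand_eye'];return c['mtx'],c['k1'],T[:3,3],T[:3,:3]
    return c['mtx'],c['k1'],c['eye'],R.from_euler('xyz',c['attitude']).as_matrix()
def ray(cm,uv):
    K,k,e,A=cm
    d=cv2.undistortPoints(np.array([[uv]],float),K,np.array([k,0,0,0]))[0,0]
    return e,A@np.array([d[0],d[1],1])
def onz(cm,uv,z):
    e,d=ray(cm,uv);return e+d*(z-e[2])/d[2]
def two(a,ua,b,ub):
    e1,d1=ray(a,ua);e2,d2=ray(b,ub)
    s=np.linalg.lstsq(np.c_[d1,-d2],e2-e1,rcond=None)[0]
    p,q=e1+s[0]*d1,e2+s[1]*d2
    return (p+q)/2,np.linalg.norm(p-q)
def proj(cm,P):
    K,k,e,A=cm
    return cv2.projectPoints(np.array([A.T@(np.array(P,float)-e)]),np.zeros(3),np.zeros(3),K,np.array([k,0,0,0]))[0][0,0]
def blobs(im,lo,hi,box):
    hsv=cv2.cvtColor(im,cv2.COLOR_RGB2HSV);m=cv2.inRange(hsv,np.array(lo),np.array(hi))
    x0,y0,x1,y1=box;mm=np.zeros_like(m);mm[y0:y1,x0:x1]=m[y0:y1,x0:x1]
    n,l,s,c=cv2.connectedComponentsWithStats(mm)
    return [(c[i].round(2),s[i].tolist()) for i in range(1,n) if s[i,4]>5]
E
python3 - <<'E'
from h import *
for n,b in (("top",(205,155,315,245)),("scene",(245,175,360,255))):
    im=cv2.imread(f"pics/{n}0.png")[:,:,::-1].copy();cm=cam(n)
    print(n,"green",[(c,s,onz(cm,c,72).round(1)) for c,s in blobs(im,(50,130,60),(72,255,255),b)])
    print(n,"orange",[(c,s,onz(cm,c,85).round(1)) for c,s in blobs(im,(5,140,120),(18,255,255),b)])
    x0,y0,x1,y1=b
    cv2.imwrite(f"pics/{n}0c.png",cv2.resize(im[y0:y1,x0:x1,::-1],None,fx=6.5,fy=6.5,interpolation=cv2.INTER_CUBIC))
E
```

```text
top green [(array([284.76, 215.68]), [280, 211, 10, 10, 80], array([510.7, -46. ,  72. ]))]
top orange [(array([233.83, 206.17]), [233, 205, 3, 3, 6], array([543.1, 112. ,  85. ]))]
scene green [(array([267.87, 197.41]), [262, 192, 13, 12, 119], array([514. , -47.5,  72. ]))]
scene orange [(array([330.39, 190.11]), [329, 187, 4, 8, 28], array([547.4, 111.7,  85. ])), (array([357.79, 205.93]), [355, 196, 5, 27, 70], array([616. , 160.5,  85. ])), (array([282.83, 222.5 ]), [280, 221, 6, 4, 12], array([611. , -34.7,  85. ]))]
```

View pics/top0c.png

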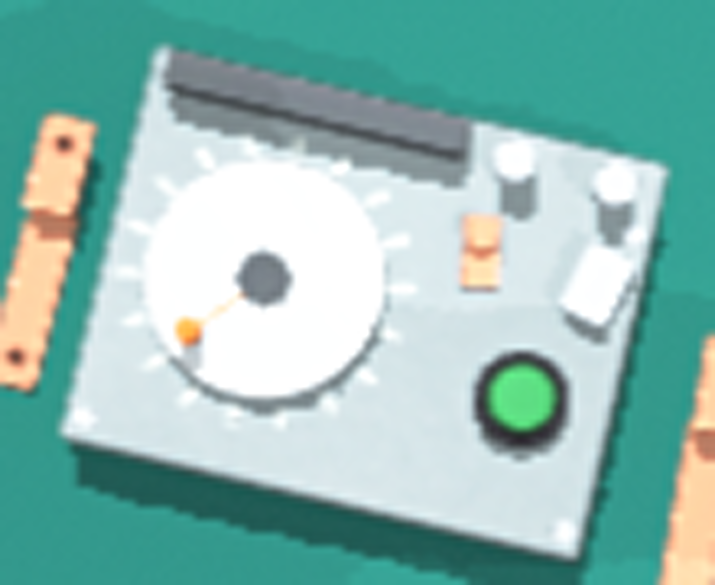

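View pics/scene0c.png

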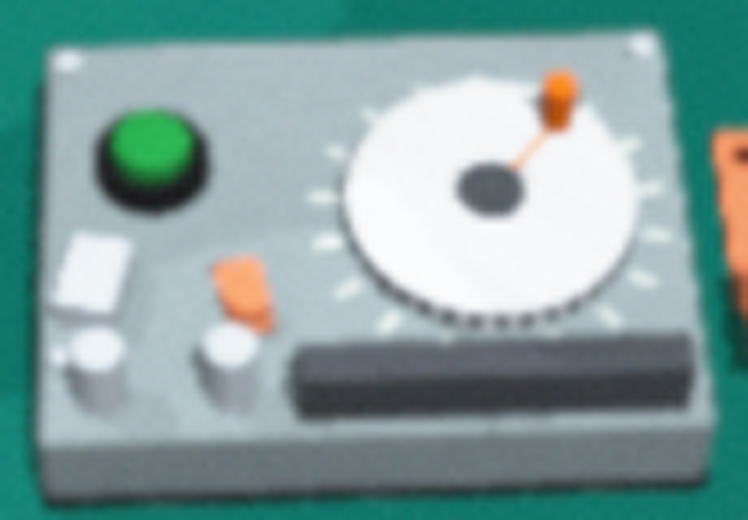

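```bash
python3 - <<'E'
from h import *
t,s=cam("top"),cam("scene")
def u(c,b): return ((c[0]+.5)/6.5-.5+b[0],(c[1]+.5)/6.5-.5+b[1])
tb,sb=(205,155),(245,175)
ut,us=u((264,278),tb),u((491,188),sb)
print("hub",two(t,ut,s,us),onz(t,ut,66),onz(s,us,66))
print("post",two(t,u((189,330),tb),s,u((562,83),sb)),onz(t,u((189,330),tb),91),onz(s,u((562,83),sb),91))
print("btn",two(t,u((521,398),tb),s,u((151,141),sb)),onz(t,u((521,398),tb),72),onz(s,u((151,141),sb),72))
E
```

```text
hub (array([571.14763459,  76.57794696,  70.72545892]), np.float64(0.6512867614456139)) [571.71506524  77.10288818  66.        ] [567.65047583  77.67819309  66.        ]
post (array([545.2580746 , 112.74565481,  93.27935497]), np.float64(1.7710857216729976)) [545.16415918 112.06426284  91.        ] [543.71211885 114.40953272  91.        ]
btn (array([510.247196  , -46.2684069 ,  71.77847216]), np.float64(0.8020996581337906)) [510.32970535 -45.86916598  72.        ] [510.3180864  -46.69251288  72.        ]
```

```bash
python3 - <<'E'
from h import *
st=state();M=R.from_euler('xyz',st['tcp_rot']).as_matrix()
print(M.round(3)); zang=np.degrees(np.arctan2(M[1,2],M[0,2]));print(zang,np.degrees(st['joints'][[0,5]]))
ax=np.array([570.5,77]);
for th in (125.5,45.5):
    th=np.radians(th);r=np.array([np.cos(th),np.sin(th)]);t=np.array([-r[1],r[0]])
    p=ax+45*r+30*t;print(p,"zdir",np.degrees(th)-90,"j1~",np.degrees(np.arctan2(p[1],p[0])))
E
```

```text
[[-0.     0.4   -0.916]
 [ 0.001 -0.916 -0.4  ]
 [-1.    -0.001 -0.   ]]
-156.40540556262812 [-72.45623171  -6.05124381]
[519.94490144  96.21410965] zdir 35.5 j1~ 10.483807576238604
[580.64340342 130.12354814] zdir -44.5 j1~ 12.631420506183723
```

step_arm([
  [0, -0.5, -0.5, 0],
  [0, -0.5, -0.5, 0],
  [0, -0.5, -0.5, 0],
  [0, -0.5, -0.5, 0],
  [0, -0.5, -0.5, 0],
  [0, -0.5, -0.5, 0],
  [0, -0.5, -0.5, 0],
  [0, -0.5, -0.5, 0],
  [0, -0.5, -0.5, 0],
  [0, -0.5, -0.5, 0],
  [0, -0.5, -0.5, 0],
  [0, -0.5, -0.5, 0],
  [0, -0.5, -0.5, 0],
  [0, -0.5, -0.5, 0],
  [0, -0.5, -0.5, 0],
  [0, -0.5, -0.5, 0],
  [0, -0.5, -0.5, 0],
  [0, -0.5, -0.5, 0],
  [0, -0.5, -0.5, -0.75],
  [0, 0, 0, -0.75],
], jaw=1)

```text
t: 2.6
eef_pos: [495.7, 54.5, 190.7]
tcp_rot: [-0.955, 1.57, 2.813]
ft_force: [-1.0, -0.6, 0.1]
opening: 0.003
```

```bash
cat > w.py <<'E'
from h import *
import sys
st=state();im=read_camera("wrist");cv2.imwrite(f"pics/{sys.argv[1]}.png",im[:,:,::-1])
M=R.from_euler('xyz',st['tcp_rot']).as_matrix();cm=cam("wrist",st)
print(st['t'],st['eef_pos'].round(1),st['ft_force'].round(1),"zang",np.degrees(np.arctan2(M[1,2],M[0,2])).round(2),"j6",np.degrees(st['joints'][5]).round(1))
for c,s in blobs(im,(5,150,100),(18,255,255),(0,0,560,420)): print("orange",c,s,onz(cm,c,91).round(1))
for c,s in blobs(im,(50,130,60),(72,255,255),(0,0,560,420)): 
  if s[4]>100: print("green",c,s,onz(cm,c,72).round(1))
ax=np.array([570.5,77]);print("tool y,z dirs",M[:2,1].round(3),M[:2,2].round(3),"tilt",M[2].round(4))
if len(sys.argv)>2:
  th=np.radians(float(sys.argv[2]));off=float(sys.argv[3]);r=np.array([np.cos(th),np.sin(th)]);t=np.array([-r[1],r[0]])
  tgt=np.r_[ax+45*r+off*t,float(sys.argv[4])];d=M.T@(tgt-st['eef_pos']);print("tgt",tgt.round(1),"tool shift/50",(d/50).round(3))
E
python3 w.py w1 125.5 30 191
```

```text
2.6 [495.7  54.5 190.7] [-1.  -0.6  0.1] zang -144.07 j6 52.7
orange [260.01 125.16] [254, 119, 14, 13, 123] [543.8 115.3  91. ]
green [357.22 234.86] [344, 221, 28, 28, 606] [508.8 -42.7  72. ]
tool y,z dirs [ 0.587 -0.81 ] [-0.81  -0.587] tilt [-1.e+00 -3.e-04  2.e-04]
tgt [519.9  96.2 191. ] tool shift/50 [-0.006 -0.392 -0.883]
```

View pics/w1.png

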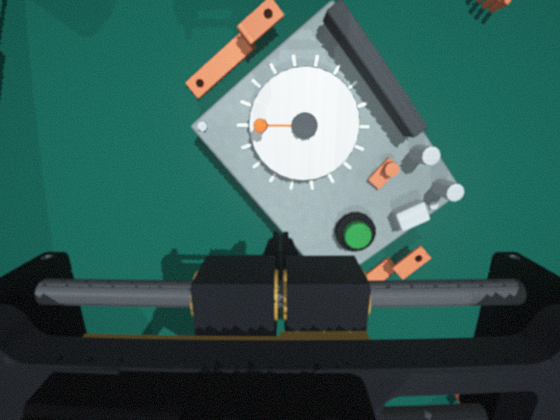

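The wrist view shows the post at (260,125), the hub at (304,125) and the button at (357,235). It disagrees with the top view by about 3 mm. I'll go closer and look again.

step_arm([
  [0, -0.2, -0.4, 0],
  [0, -0.2, -0.48, 0],
  [0.4, 0, 0, 0],
  [0.4, 0, 0, 0],
  [0.4, 0, 0, 0],
  [0.4, 0, 0, 0],
  [0, 0, 0, 0],
])

```text
t: 3.52
eef_pos: [518.7, 94.2, 109.9]
tcp_rot: [-0.519, 1.568, -3.041]
ft_force: [0.4, -0.3, 0.7]
opening: 0.008
```

```bash
python3 w.py w2 125.5 30 76
```

```text
3.525 [518.7  94.2 109.9] [ 0.4 -0.3  0.7] zang -144.5 j6 57.6
orange [280.37 182.07] [270, 173, 46, 20, 284] [546.1 115.4  91. ]
green [395.54 313.51] [379, 307, 35, 16, 437] [504.2 -45.9  72. ]
tool y,z dirs [ 0.581 -0.814] [-0.814 -0.581] tilt [-1.     -0.0014  0.0025]
tgt [519.9  96.2  76. ] tool shift/50 [ 0.679 -0.018 -0.045]
```

View pics/w2.png

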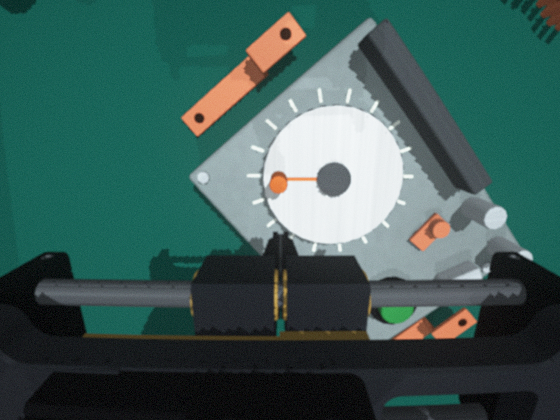

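```bash
python3 - <<'E'
from h import *
st=state();cm=cam("wrist",st)
print("post",onz(cm,(278.5,182.5),91),"hub66",onz(cm,(333.5,179.5),66),"hub70",onz(cm,(333.5,179.5),70))
p=st['eef_pos'];M=R.from_euler('xyz',st['tcp_rot']).as_matrix()
print("tcp px",proj(cm,p), "tip -z edge",proj(cm,p-10*M[:,2]))
im=cv2.imread("pics/w2.png");cv2.imwrite("pics/w2c.png",cv2.resize(im[150:300,200:400],None,fx=4,fy=4,interpolation=cv2.INTER_CUBIC))
E
```

```text
post [545.42104865 116.35351307  91.        ] hub66 [569.67249361  78.0681876   66.        ] hub70 [569.86831389  79.10892652  70.        ]
tcp px [282.34377787 235.47154644] tip -z edge [282.3683032  222.08539671]
```

View pics/w2c.png

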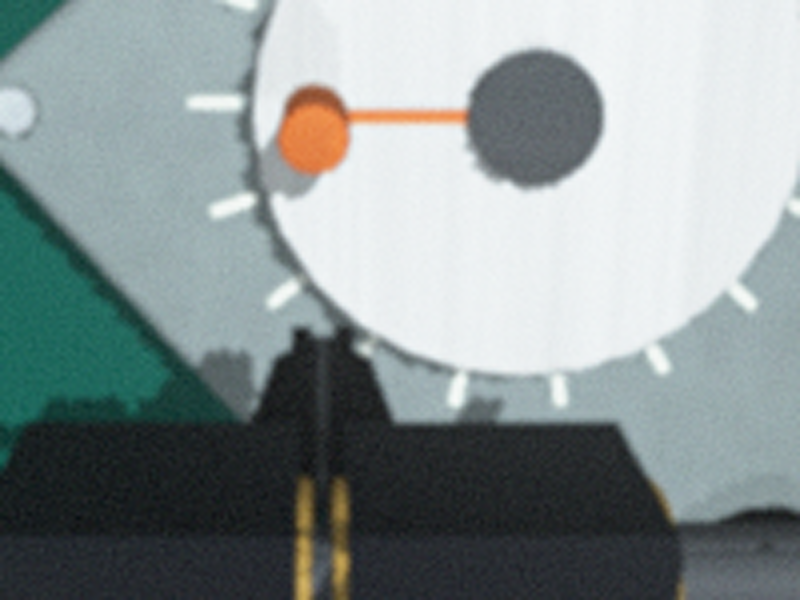

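step_arm([
  [0.32, 0, 0, 0],
  [0.32, 0, 0, 0],
  [0, 0, -0.1, 0],
  [0, 0, -0.1, 0],
  [0, 0, -0.06, 0],
  [0, 0, 0, 0],
])

```text
t: 4.32
eef_pos: [530.4, 102.3, 79.4]
tcp_rot: [2.467, 1.57, -0.053]
ft_force: [0.1, 0.3, -0.5]
opening: 0.005
```

```bash
python3 w.py w3 125.5 17 78;python3 - <<'E'
import cv2
im=cv2.imread("pics/w3.png");cv2.imwrite("pics/w3c.png",cv2.resize(im[150:300,200:400],None,fx=4,fy=4,interpolation=cv2.INTER_CUBIC))
E
```

```text
4.325 [530.4 102.3  79.4] [ 0.1  0.3 -0.5] zang -144.39 j6 58.3
orange [280.43 210.7 ] [268, 199, 52, 25, 436] [547.3 116.1  91. ]
green [405.96 332.74] [387, 324, 38, 16, 453] [517.3 -33.3  72. ]
tool y,z dirs [ 0.582 -0.813] [-0.813 -0.582] tilt [-1.e+00  5.e-04 -6.e-04]
tgt [530.5 103.8  78. ] tool shift/50 [ 0.029 -0.023 -0.019]
```

View pics/w3c.png

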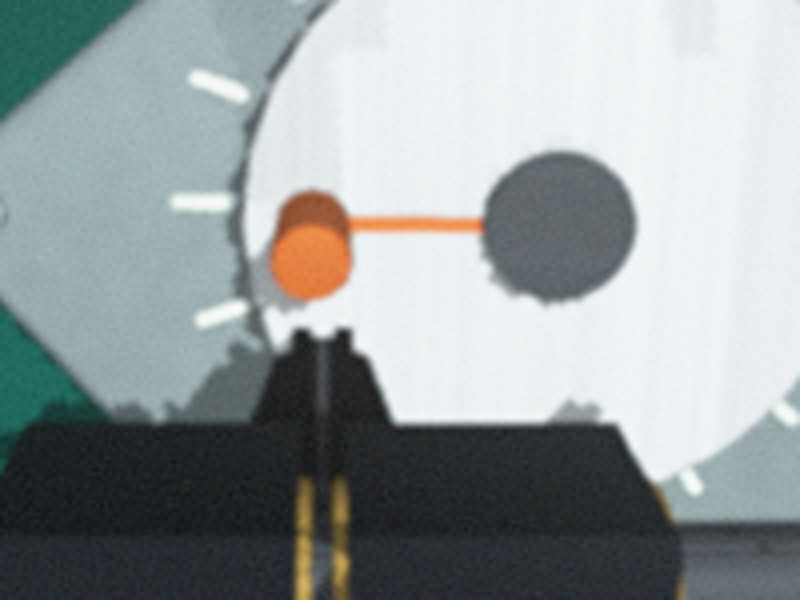

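step_arm([
  [0.02, -0.02, -0.06, 0],
  [0, 0, -0.06, 0],
  [0, -0.01, -0.04, 0.31],
  [0, -0.01, -0.04, 0.31],
  [0, 0, 0, 0],
])

```text
t: 5.0
eef_pos: [537.2, 109.6, 78.0]
tcp_rot: [1.105, 1.571, -1.502]
ft_force: [0.0, -0.3, 0.7]
opening: 0.006
```

```bash
cat > v.sh <<'E'
python3 w.py $1 && python3 - <<P
import cv2
im=cv2.imread("pics/$1.png");cv2.imwrite("pics/$1c.png",cv2.resize(im[120:300,160:420],None,fx=3,fy=3,interpolation=cv2.INTER_CUBIC))
P
E
bash v.sh w4
```

```text
5.0 [537.2 109.6  78. ] [ 0.  -0.3  0.7] zang -149.34 j6 64.0
orange [282.83 222.66] [270, 213, 52, 22, 373] [549.3 116.6  91. ]
green [419.48 332.84] [401, 325, 37, 15, 413] [518.5 -33.1  72. ]
tool y,z dirs [ 0.51 -0.86] [-0.86 -0.51] tilt [-1.e+00  1.e-04  0.e+00]
```

View pics/w4c.png

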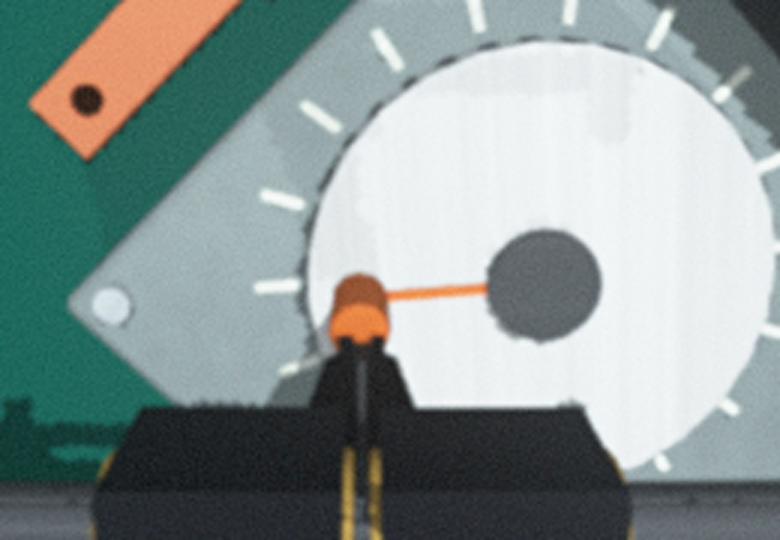

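step_arm([
  [0, -0.01, -0.04, 0.31],
  [0, -0.01, -0.04, 0.31],
  [0, 0, 0, 0],
])

```text
t: 5.42
eef_pos: [540.1, 112.3, 78.0]
tcp_rot: [0.963, 1.571, -1.729]
ft_force: [-0.4, -0.9, 0.5]
opening: 0.004
```

```bash
bash v.sh w5
```

```text
5.425 [540.1 112.3  78. ] [-0.4 -0.9  0.5] zang -154.26 j6 69.2
orange [285.15 225.05] [272, 217, 50, 21, 291] [551.8 116.1  91. ]
green [431.92 329.64] [412, 318, 41, 22, 686] [516.  -36.1  72. ]
tool y,z dirs [ 0.434 -0.901] [-0.901 -0.434] tilt [-1.e+00  1.e-04  1.e-04]
```

View pics/w5c.png

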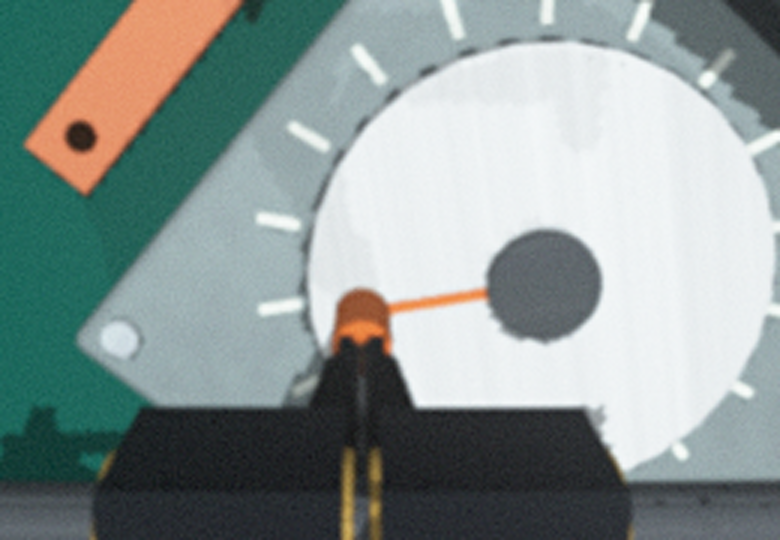

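```bash
cat > dial.py <<'E'
from h import *
def dial(im,st,pr=True):
    cm=cam("wrist",st);hsv=cv2.cvtColor(im,cv2.COLOR_RGB2HSV)
    uh=proj(cm,(570.5,77.5,68))
    m=cv2.inRange(hsv,np.array((0,0,60)),np.array((180,60,135)))
    yy,xx=np.mgrid[:420,:560];d=np.hypot(xx-uh[0],yy-uh[1])
    k=(m>0)&(d<26); hc=np.array([xx[k].mean(),yy[k].mean()])
    o=cv2.inRange(hsv,np.array((3,70,120)),np.array((20,255,255)))
    P=np.array([onz(cm,(x,y),66)[:2] for y,x in zip(*np.nonzero(o)) ] or [[0,0]])
    H=onz(cm,hc,68)[:2]
    r=np.hypot(*(P-H).T);P=P[(r>17)&(r<34)]
    v=(P-H).mean(0)
    l=cv2.fitLine(P.astype(np.float32),cv2.DIST_L2,0,.01,.01).ravel()[:2]
    if l@v<0:l=-l
    a=np.degrees(np.arctan2(l[1],l[0]));b=np.degrees(np.arctan2(v[1],v[0]))
    print("hub",H.round(1),"n",len(P),"world line ang",a.round(1),"via hub",b.round(1),"phi",(125.5-a).round(1),(125.5-b).round(1))
if __name__=="__main__":
    import sys
    st=state();dial(cv2.imread(f"pics/{sys.argv[1]}.png")[:,:,::-1].copy(),st)
E
python3 dial.py w5
sed -i 's/^python3 w.py $1/python3 w.py $1 \&\& python3 dial.py $1/' v.sh
```

```text
hub [569.4  79.1] n 85 world line ang 125.6 via hub 126.3 phi -0.1 -0.8
```

```bash
python3 - <<'E'
from h import *
im=read_camera("scene");a=im[140:230,270:370,::-1]
cv2.imwrite("pics/s1.png",cv2.resize(a,None,fx=6.5,fy=6.5,interpolation=cv2.INTER_CUBIC))
st=state();print(st['t'],(proj(cam("scene"),st['eef_pos'])-[270,140])*6.5)
E
```

```text
5.525 [386.32211413 322.97098219]
```

View pics/s1.png

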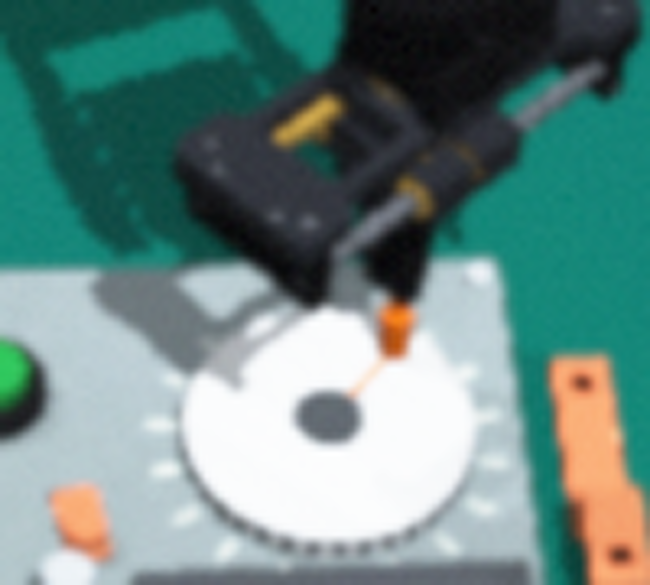

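step_arm([
  [0, -0.012, -0.038, 0.28],
  [0, -0.012, -0.038, 0.28],
  [0, 0, 0, 0],
])

```text
t: 5.9
eef_pos: [543.0, 115.0, 78.0]
tcp_rot: [1.295, 1.571, -1.476]
ft_force: [0.3, -0.8, 0.4]
opening: 0.001
```

```bash
bash v.sh w6
```

```text
5.9 [543. 115.  78.] [ 0.3 -0.8  0.4] zang -158.74 j6 73.9
orange [288.28 226.99] [274, 219, 49, 19, 204] [554.3 115.4  91. ]
green [443.06 325.94] [423, 311, 41, 29, 944] [513.7 -38.1  72. ]
tool y,z dirs [ 0.363 -0.932] [-0.932 -0.363] tilt [-1.e+00  1.e-04  0.e+00]
hub [569.3  79.2] n 85 world line ang 125.1 via hub 126.2 phi 0.4 -0.7
```

View pics/w6c.png

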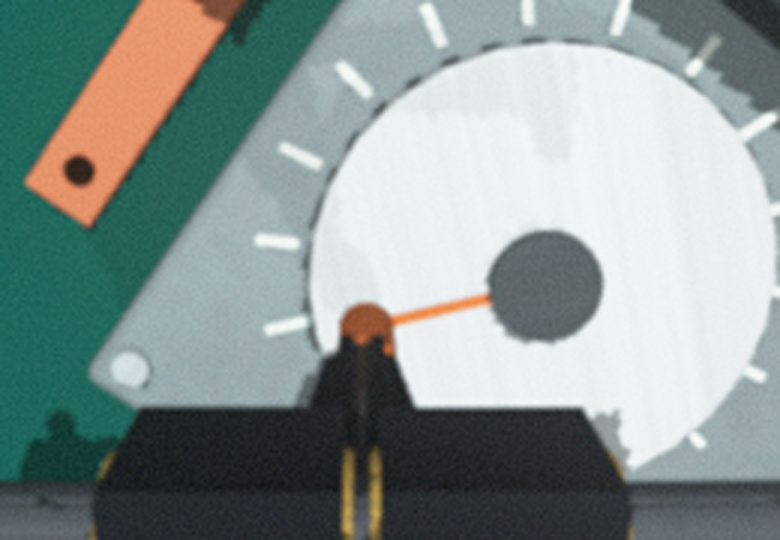

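```bash
python3 - <<'E'
from h import *
im=read_camera("scene");a=im[165:215,300:360,::-1]
st=state();p=proj(cam("scene"),st['eef_pos']);print(st['t'],(p-[300,165])*12)
cv2.imwrite("pics/s2.png",cv2.resize(a,None,fx=12,fy=12,interpolation=cv2.INTER_CUBIC))
M=R.from_euler('xyz',st['tcp_rot']).as_matrix()
for x in (0,-10,-20,-40):
  print(x,[((proj(cam("scene"),st['eef_pos']+M@[x,y,z])-[300,165])*12).round() for y,z in((0,0),(-12,-10),(12,-10))])
E
```

```text
6.0 [369.33527862 303.56737007]
0 [array([369., 304.]), array([441., 305.]), array([358., 358.])]
-10 [array([372., 274.]), array([445., 276.]), array([361., 329.])]
-20 [array([376., 244.]), array([449., 246.]), array([364., 299.])]
-40 [array([382., 183.]), array([456., 185.]), array([370., 238.])]
```

View pics/s2.png

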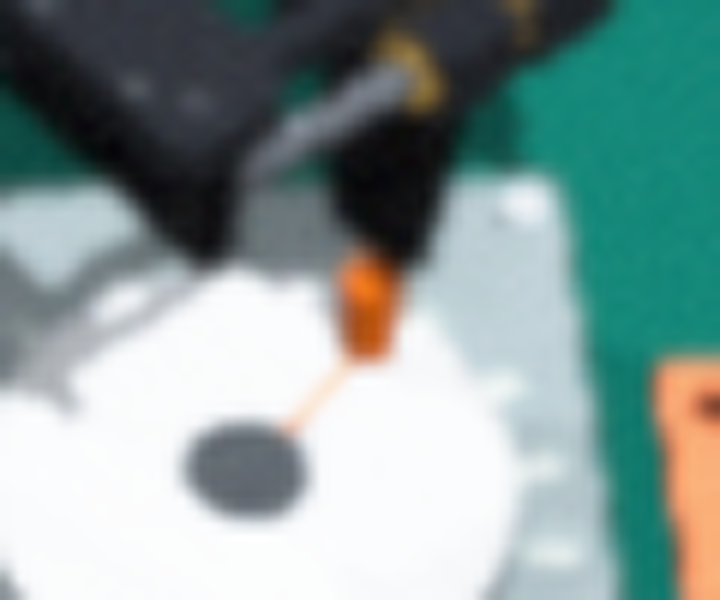

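step_arm([
  [0.06, 0, 0, 0],
  [0, -0.012, -0.038, 0.15],
  [0, -0.012, -0.038, 0.15],
  [0, 0, 0, 0],
])

```text
t: 6.5
eef_pos: [546.3, 117.5, 75.0]
tcp_rot: [2.364, 1.571, -0.449]
ft_force: [0.2, 1.0, 0.9]
opening: 0.004
```

```bash
bash v.sh w7
```

```text
6.5 [546.3 117.5  75. ] [0.2 1.  0.9] zang -161.22 j6 76.6
orange [296.94 230.11] [278, 224, 46, 14, 111] [558.4 111.9  91. ]
green [451.29 325.9 ] [431, 311, 42, 28, 956] [514.  -38.1  72. ]
tool y,z dirs [ 0.322 -0.947] [-0.947 -0.322] tilt [-1.e+00  1.e-04 -1.e-04]
hub [569.4  79.1] n 85 world line ang 125.0 via hub 126.4 phi 0.5 -0.9
```

View pics/w7c.png

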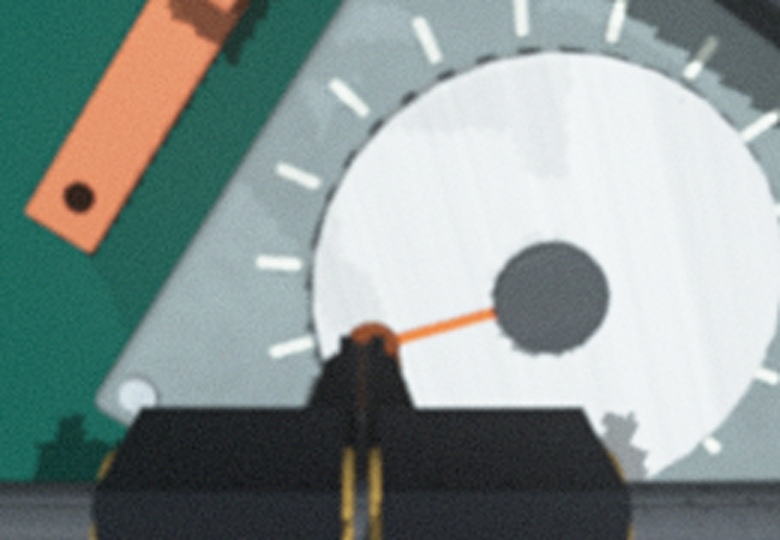

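```bash
python3 - <<'E'
from h import *
im=read_camera("scene");a=im[165:215,300:360,::-1]
st=state();p=proj(cam("scene"),st['eef_pos']);print(st['t'],(p-[300,165])*12)
cv2.imwrite("pics/s3.png",cv2.resize(a,None,fx=12,fy=12,interpolation=cv2.INTER_CUBIC))
im=read_camera("top");
p=proj(cam("top"),st['eef_pos']);print(p)
cv2.imwrite("pics/t3.png",cv2.resize(im[155:245,205:315,::-1],None,fx=6.5,fy=6.5,interpolation=cv2.INTER_CUBIC))
E
```

```text
6.6 [384.45025364 320.66558362]
[232.29534166 205.46609271]
```

View pics/s3.png

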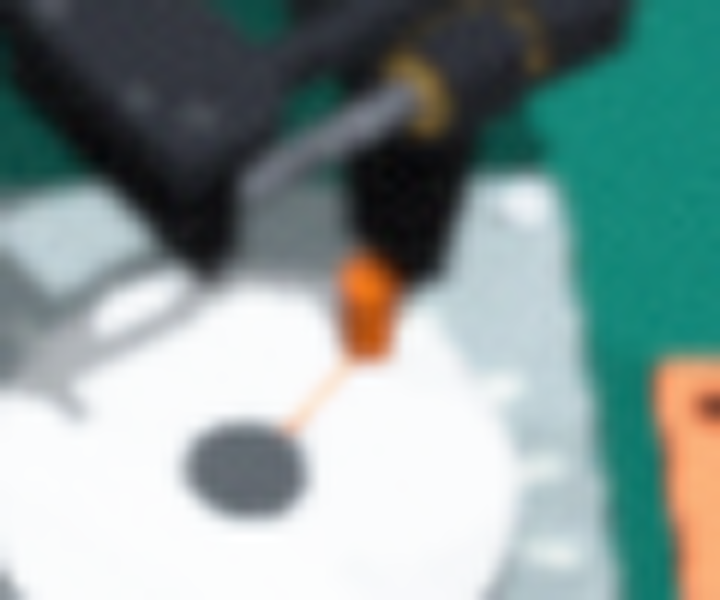

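View pics/t3.png

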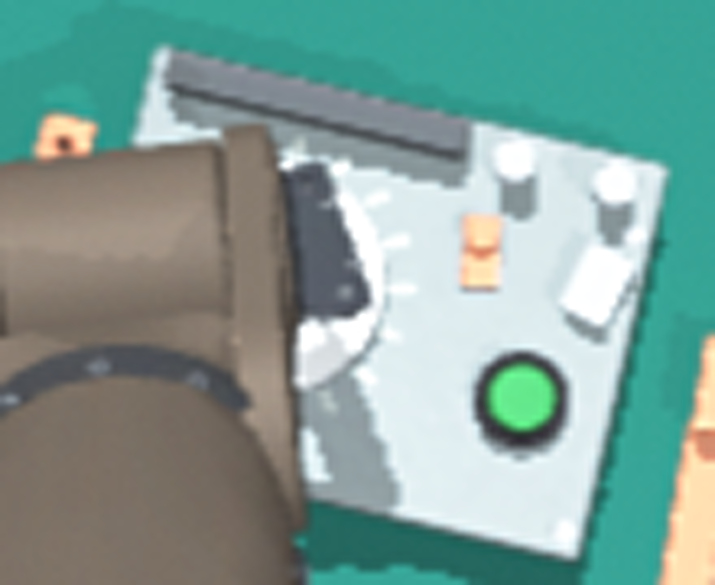

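step_arm([
  [0, 0.01, -0.04, 0],
  [0, 0.01, -0.04, 0],
  [0, 0, 0, 0],
])

```text
t: 7.02
eef_pos: [550.5, 117.8, 75.0]
tcp_rot: [2.291, 1.571, -0.523]
ft_force: [-0.7, -0.6, -0.2]
opening: 0.003
```

```bash
bash v.sh w8;python3 - <<'E'
from h import *
im=read_camera("scene");a=im[165:215,300:360,::-1]
cv2.imwrite("pics/s4.png",cv2.resize(a,None,fx=12,fy=12,interpolation=cv2.INTER_CUBIC))
E
```

```text
7.025 [550.5 117.8  75. ] [-0.7 -0.6 -0.2] zang -161.21 j6 76.6
orange [305.92 233.51] [290, 229, 33, 10, 59] [562.2 105.9  91. ]
green [449.2  328.02] [429, 315, 42, 24, 799] [515.8 -37.2  72. ]
tool y,z dirs [ 0.322 -0.947] [-0.947 -0.322] tilt [-1.e+00  1.e-04 -1.e-04]
hub [569.3  79.2] n 83 world line ang 125.2 via hub 126.5 phi 0.3 -1.0
```

View pics/w8c.png

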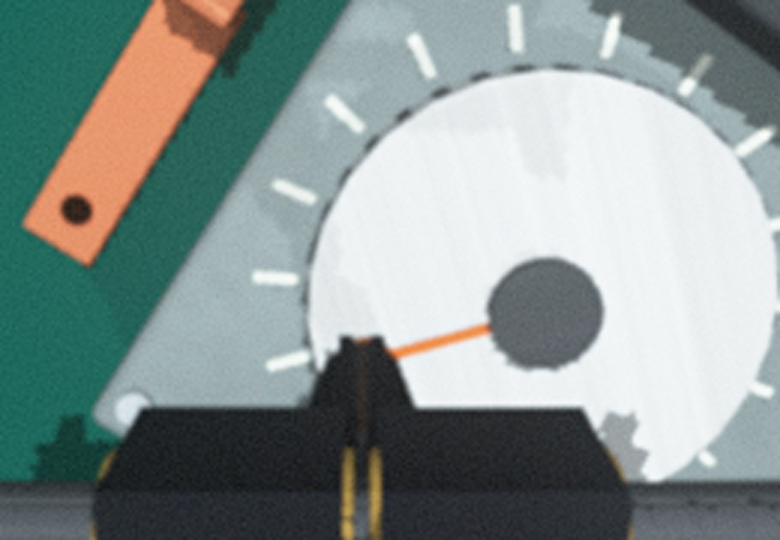

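View pics/s4.png

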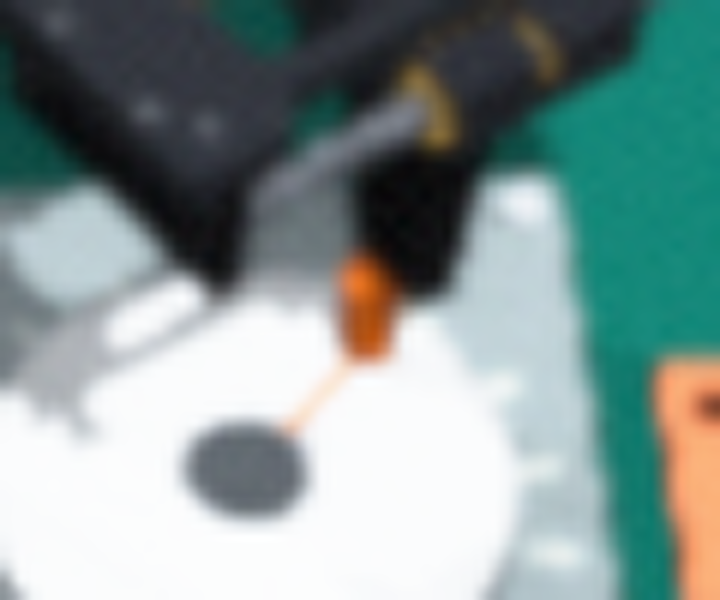

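```bash
python3 - <<'E'
from h import *
st=state();s=cam("scene");M=R.from_euler('xyz',st['tcp_rot']).as_matrix()
f=lambda c:((c[0]+.5)/12-.5+300,(c[1]+.5)/12-.5+165)
for z in (75,85,95):
  for c in ((445,290),(405,295)):
    q=onz(s,f(c),z);print(z,c,q.round(1),"tool rel",(M.T@(q-st['eef_pos'])).round(1))
q=onz(s,f((367,262)),91);print("post",q,(M.T@(q-st['eef_pos'])).round(1))
q=onz(s,f((370,350)),66);print("postbase",q)
w=cam("wrist",st)
for x in (0,-10,-20,-30,-40,-50,-60):
  print(x,[((proj(w,st['eef_pos']+M@[x,y,z])-[160,120])*3).round() for y,z in((0,0),(-10,0),(0,-10),(0,10))])
E
```

```text
75 (445, 290) [540.  132.5  75. ] tool rel [ -0.  -17.2   5. ]
75 (405, 295) [538.8 123.6  75. ] tool rel [-0.  -9.2  9. ]
85 (445, 290) [547.6 128.8  85. ] tool rel [-10.  -11.4  -1. ]
85 (405, 295) [546.4 120.1  85. ] tool rel [-10.   -3.4   2.9]
95 (445, 290) [555.2 125.2  95. ] tool rel [-20.   -5.5  -7.1]
95 (405, 295) [554.1 116.5  95. ] tool rel [-20.    2.4  -3.2]
post [539.93972498 113.25317298  91.        ] [-16.    0.9  11.2]
postbase [544.50653523 114.09424905  66.        ]
0 [array([368., 345.]), array([325., 345.]), array([368., 304.]), array([367., 384.])]
-10 [array([368., 361.]), array([323., 361.]), array([368., 319.]), array([368., 402.])]
-20 [array([368., 379.]), array([321., 379.]), array([368., 335.]), array([368., 422.])]
-30 [array([369., 399.]), array([319., 399.]), array([369., 353.]), array([369., 443.])]
-40 [array([369., 421.]), array([317., 421.]), array([369., 373.]), array([369., 468.])]
-50 [array([370., 446.]), array([314., 446.]), array([370., 396.]), array([369., 495.])]
-60 [array([370., 474.]), array([311., 474.]), array([370., 421.]), array([370., 525.])]
```

```bash
python3 - <<'E'
from h import *
st=state();s=cam("scene");M=R.from_euler('xyz',st['tcp_rot']).as_matrix();w=cam("wrist",st)
f=lambda c:((c[0]+.5)/12-.5+300,(c[1]+.5)/12-.5+165)
g=lambda c:((c[0]+.5)/3-.5+160,(c[1]+.5)/3-.5+120)
for cw in((342,340),):
  for cs in ((445,290),(440,285),(448,295)):
    q,e=two(w,g(cw),s,f(cs));print(q.round(1),e.round(2),"rel",(M.T@(q-st['eef_pos'])).round(1))
# same on post top as check: in w8 post hidden; use line/hub
q,e=two(w,g((545,312)),s,f((246,470)));print("hub",q,e)
E
```

```text
[556.4 125.6  95.3] 1.92 rel [-20.3  -5.4  -8.3]
[556.  125.2  95.9] 3.42 rel [-20.9  -5.2  -7.8]
[556.4 125.8  94.1] 0.76 rel [-19.2  -5.7  -8.4]
hub [568.25674342  77.84540411  65.08068334] 1.3391497092847124
```

Two-view triangulation puts the visible fingertip end about 20 mm above the reported TCP. That means the finger has been passing over the post, which explains why there was no force and the dial hasn't moved. I'll back off behind the post and descend carefully.

step_arm([
  [-0.1, 0, 0.1, -0.5],
  [0, 0, 0.2, -0.6],
  [0, 0, 0.2, -0.5],
  [0, 0, 0.1, -0.5],
  [0, 0, 0, 0],
])

```text
t: 7.75
eef_pos: [523.1, 104.9, 80.1]
tcp_rot: [1.645, 1.571, -0.876]
ft_force: [0.4, 0.3, -0.1]
opening: 0.003
```

```bash
sed -i 's/ax=np.array(\[570.5,77\])/ax=np.array([570.2,77.8])/' w.py; python3 w.py w9 125.5 24 66
```

```text
7.75 [523.1 104.9  80.1] [ 0.4  0.3 -0.1] zang -144.44 j6 58.7
orange [290.51 204.21] [278, 193, 51, 25, 440] [547.2 115.8  91. ]
green [413.86 330.46] [394, 319, 41, 21, 654] [515.  -35.2  72. ]
tool y,z dirs [ 0.582 -0.814] [-0.814 -0.582] tilt [-1.e+00  1.e-04 -0.e+00]
tgt [524.5 100.5  66. ] tool shift/50 [0.283 0.089 0.028]
```

step_arm([
  [0.1, 0.04, 0.02, 0],
  [0.1, 0.04, 0.02, 0],
  [0.04, 0, 0, 0],
  [0.04, 0, 0, 0],
  [0.03, 0, 0, 0],
  [0, 0, 0, 0],
])

```text
t: 8.55
eef_pos: [523.9, 100.6, 64.4]
tcp_rot: [0.666, 1.571, -1.854]
ft_force: [0.7, -0.4, 0.9]
opening: 0.005
```

```bash
bash v.sh w10;python3 - <<'E'
from h import *
im=read_camera("scene");a=im[165:215,300:360,::-1]
cv2.imwrite("pics/s5.png",cv2.resize(a,None,fx=12,fy=12,interpolation=cv2.INTER_CUBIC))
E
```

```text
8.55 [523.9 100.6  64.4] [ 0.7 -0.4  0.9] zang -144.41 j6 58.2
orange [283.7  208.48] [271, 195, 56, 28, 513] [546.8 116.3  91. ]
green [417.24 334.59] [401, 329, 33, 11, 228] [520.1 -30.   72. ]
tool y,z dirs [ 0.582 -0.813] [-0.813 -0.582] tilt [-1.e+00  1.e-04  1.e-04]
hub [569.4  79.2] n 100 world line ang 124.3 via hub 126.2 phi 1.2 -0.7
```

View pics/w10c.png

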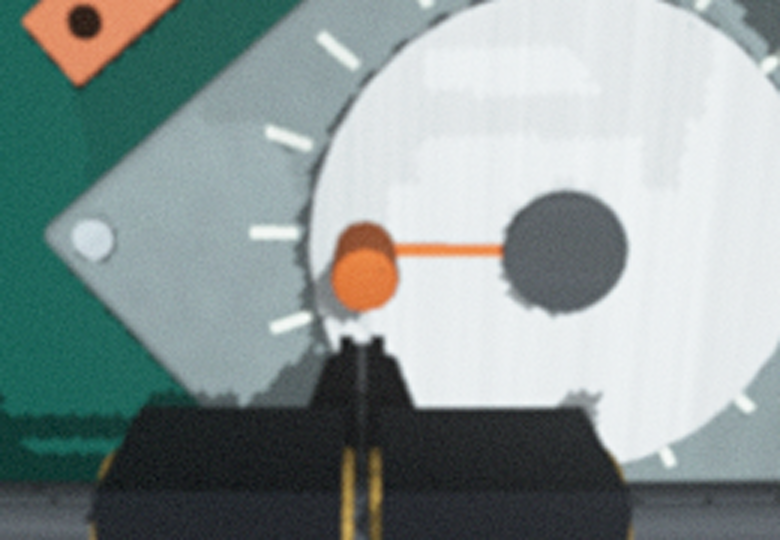

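View pics/s5.png

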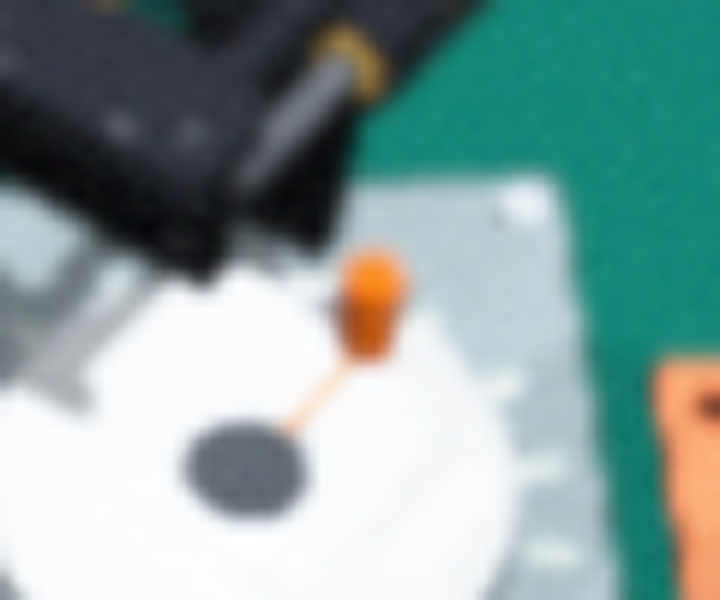

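step_arm([
  [0.08, 0, 0, 0],
  [0, 0, -0.05, 0],
  [0, 0, -0.05, 0],
  [0, 0, -0.03, 0],
  [0, 0, 0, 0],
])

```text
t: 9.28
eef_pos: [529.1, 104.4, 60.5]
tcp_rot: [-0.122, 1.57, -2.642]
ft_force: [-1.4, -1.4, 0.2]
opening: 0.004
```

```bash
bash v.sh w11
```

```text
9.275 [529.1 104.4  60.5] [-1.4 -1.4  0.2] zang -144.4 j6 58.6
orange [284.58 219.12] [271, 205, 57, 31, 583] [547.9 116.6  91. ]
orange [387.17 404.5 ] [386, 404, 4, 2, 6] [474.6 -30.2  91. ]
tool y,z dirs [ 0.582 -0.813] [-0.813 -0.582] tilt [-1.e+00 -0.e+00  3.e-04]
hub [569.4  79.2] n 104 world line ang 123.0 via hub 125.3 phi 2.5 0.2
```

View pics/w11c.png

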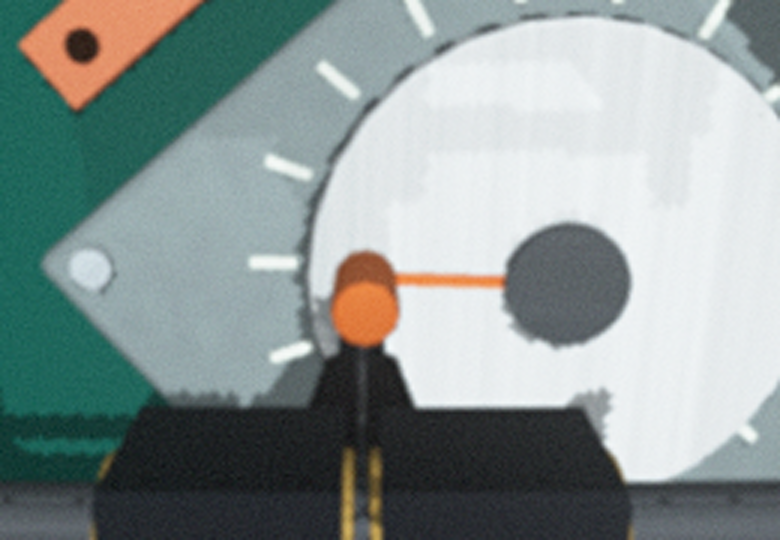

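Contact: the post top now hides the tip and about 2 N is showing. Pushing the first click.

step_arm([
  [0, -0.014, -0.04, 0.31],
  [0, -0.014, -0.04, 0.31],
  [0, -0.014, -0.04, 0.31],
  [0, 0, 0, 0],
])

```text
t: 9.82
eef_pos: [532.7, 109.3, 60.4]
tcp_rot: [-0.184, 1.57, -2.834]
ft_force: [-2.3, -2.0, 0.9]
opening: 0.006
```

```bash
bash v.sh w12
```

```text
9.825 [532.7 109.3  60.4] [-2.3 -2.   0.9] zang -151.83 j6 66.5
orange [284.42 219.49] [271, 205, 57, 31, 583] [552.5 118.9  91. ]
green [438.44 334.18] [422, 329, 33, 10, 234] [521.3 -30.7  72. ]
tool y,z dirs [ 0.472 -0.882] [-0.882 -0.472] tilt [-1.e+00 -2.e-04  9.e-04]
hub [569.5  79.2] n 107 world line ang 116.0 via hub 118.6 phi 9.5 6.9
```

step_arm([
  [0, -0.014, -0.04, 0.31],
  [0, -0.014, -0.04, 0.31],
  [0, 0, 0, 0],
])

```text
t: 10.25
eef_pos: [536.4, 112.6, 60.6]
tcp_rot: [2.858, 1.57, 0.122]
ft_force: [-0.0, -0.5, 1.1]
opening: 0.004
```

```bash
bash v.sh w13
```

```text
10.25 [536.4 112.6  60.6] [-0.  -0.5  1.1] zang -156.74 j6 71.7
orange [285.2 212.1] [271, 198, 57, 29, 556] [561.1 121.8  91. ]
green [451.71 331.19] [431, 322, 42, 17, 519] [519.1 -34.1  72. ]
tool y,z dirs [ 0.395 -0.919] [-0.919 -0.395] tilt [-1.e+00  3.e-04 -1.e-03]
hub [569.3  79.1] n 102 world line ang 105.3 via hub 106.1 phi 20.2 19.4
```

View pics/w13c.png

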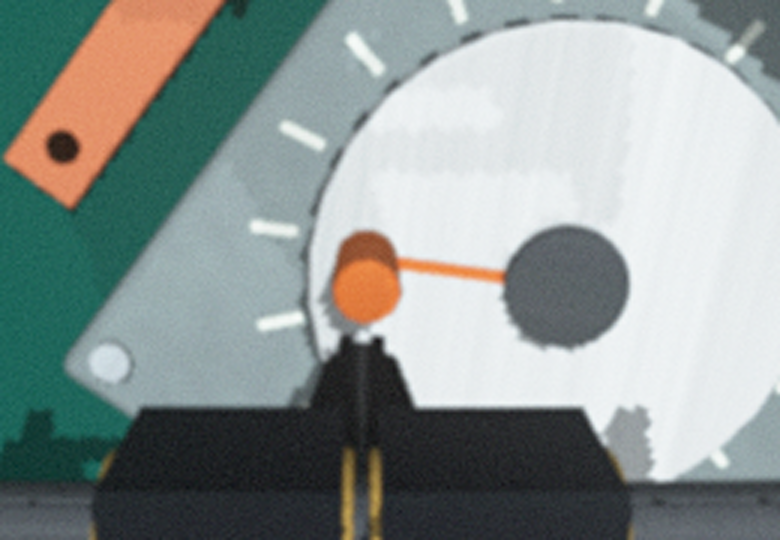

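First click done (dial at 20°, finger off the post). The next click repeats the same finger advance: 8 rows for 20°.

step_arm([
  [0, -0.014, -0.04, 0.31],
  [0, -0.014, -0.04, 0.31],
  [0, -0.014, -0.04, 0.31],
  [0, -0.014, -0.04, 0.31],
  [0, -0.014, -0.04, 0.31],
  [0, -0.014, -0.04, 0.31],
  [0, -0.014, -0.04, 0.32],
  [0, -0.014, -0.04, 0.32],
  [0, 0, 0, 0],
])

```text
t: 11.42
eef_pos: [550.2, 121.9, 60.5]
tcp_rot: [3.059, 1.57, -0.025]
ft_force: [0.4, -0.2, 0.2]
opening: 0.002
```

```bash
bash v.sh w14
```

```text
11.425 [550.2 121.9  60.5] [ 0.4 -0.2  0.2] zang -176.73 j6 92.5
orange [285.4  211.67] [272, 198, 56, 29, 560] [576.2 122.   91. ]
tool y,z dirs [ 0.057 -0.998] [-0.998 -0.057] tilt [-1.e+00  0.e+00 -4.e-04]
hub [569.4  79.1] n 103 world line ang 85.3 via hub 86.0 phi 40.2 39.5
```

View pics/w14c.png

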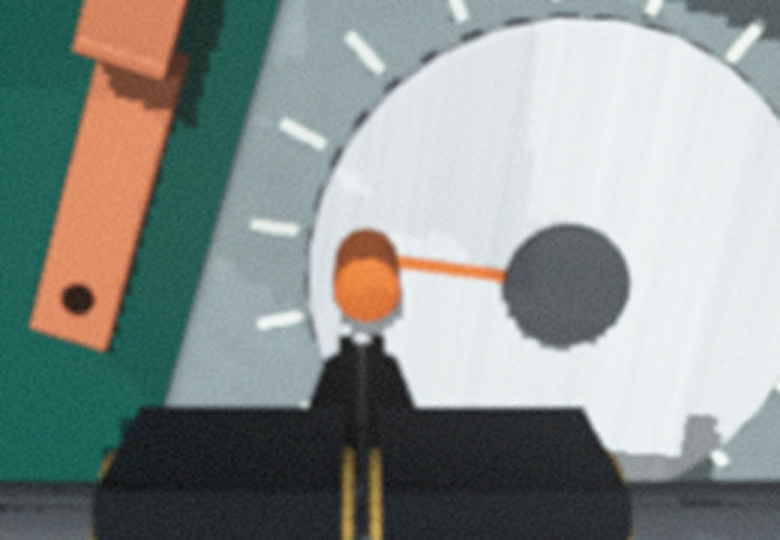

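Second click (40°) is done. Same again for the third.

step_arm([
  [0, -0.014, -0.04, 0.31],
  [0, -0.014, -0.04, 0.31],
  [0, -0.014, -0.04, 0.31],
  [0, -0.014, -0.04, 0.31],
  [0, -0.014, -0.04, 0.31],
  [0, -0.014, -0.04, 0.31],
  [0, -0.014, -0.04, 0.32],
  [0, -0.014, -0.04, 0.32],
  [0, 0, 0, 0],
])

```text
t: 12.6
eef_pos: [566.4, 125.9, 60.5]
tcp_rot: [2.994, 1.571, -0.44]
ft_force: [0.5, -0.2, -0.6]
opening: 0.006
```

```bash
bash v.sh w15
```

```text
12.6 [566.4 125.9  60.5] [ 0.5 -0.2 -0.6] zang 163.28 j6 112.7
orange [285.61 211.44] [272, 198, 56, 28, 560] [590.5 116.8  91. ]
green [534.41 242.28] [508, 222, 51, 44, 1511] [513.2 -41.5  72. ]
tool y,z dirs [-0.288 -0.958] [-0.958  0.288] tilt [-1.e+00  0.e+00 -2.e-04]
hub [569.5  79. ] n 105 world line ang 65.2 via hub 66.1 phi 60.3 59.4
```

View pics/w15c.png

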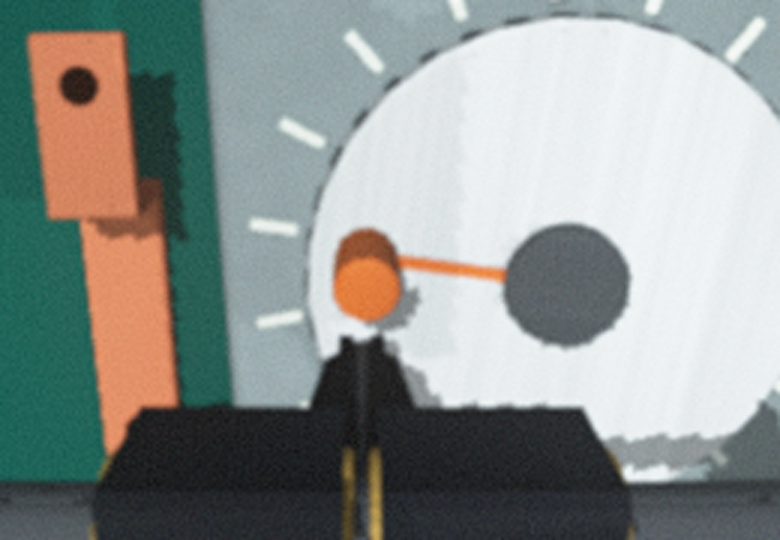

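Third click (60°) is done. Now the fourth, with the same advance.

step_arm([
  [0, -0.014, -0.04, 0.31],
  [0, -0.014, -0.04, 0.31],
  [0, -0.014, -0.04, 0.31],
  [0, -0.014, -0.04, 0.31],
  [0, -0.014, -0.04, 0.31],
  [0, -0.014, -0.04, 0.31],
  [0, -0.014, -0.04, 0.32],
  [0, -0.014, -0.04, 0.32],
  [0, 0, 0, 0],
])

```text
t: 13.78
eef_pos: [583.2, 124.0, 60.5]
tcp_rot: [2.36, 1.571, -1.422]
ft_force: [0.8, -0.4, 0.8]
opening: -0.001
```

```bash
bash v.sh w16
```

```text
13.775 [583.2 124.   60.5] [ 0.8 -0.4  0.8] zang 143.28 j6 132.4
orange [26.62  4.  ] [24, 1, 6, 7, 13] [770.5 147.6  91. ]
orange [2.   6.83] [1, 5, 3, 4, 6] [778.6 159.1  91. ]
orange [13.53  8.6 ] [10, 4, 8, 10, 15] [773.8 154.8  91. ]
orange [19.83  7.67] [19, 6, 3, 4, 6] [771.8 151.8  91. ]
orange [ 5.71 11.29] [5, 9, 3, 5, 7] [775.8 159.1  91. ]
orange [ 1.   13.57] [0, 12, 4, 4, 7] [776.7 162.   91. ]
orange [22.   18.82] [19, 16, 7, 8, 11] [767.3 154.7  91. ]
orange [ 6.   19.33] [4, 18, 5, 4, 6] [773.  161.8  91. ]
orange [13.29 20.86] [12, 19, 4, 5, 7] [769.8 159.2  91. ]
orange [32.56 20.56] [30, 19, 6, 4, 9] [763.  150.8  91. ]
orange [24.14 32.29] [22, 31, 6, 3, 7] [762.1 158.6  91. ]
orange [ 3.38 36.62] [0, 33, 7, 9, 13] [768.2 169.3  91. ]
orange [ 9.94 36.  ] [5, 32, 10, 8, 16] [766.  166.1  91. ]
orange [281.32 212.2 ] [272, 198, 21, 28, 459] [603.2 109.6  91. ]
orange [310.15 209.03] [293, 206, 35, 7, 67] [594.7  95.   91. ]
green [542.9  178.98] [522, 155, 38, 48, 1495] [514.  -37.8  72. ]
tool y,z dirs [-0.598 -0.802] [-0.802  0.598] tilt [-1.  0. -0.]
hub [569.5  78.8] n 102 world line ang 45.5 via hub 46.3 phi 80.0 79.2
```

View pics/w16c.png

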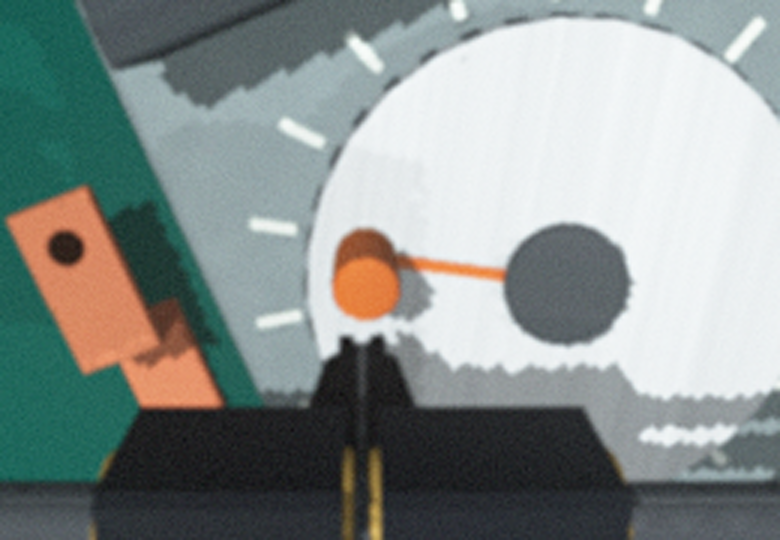

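The fourth click reads 80.0° and the finger is clear of the post. I'll retreat, lift, and go to the button.

step_arm([
  [0, 0, 0.2, 0],
  [0, 0, 0.2, 0],
  [-0.3, 0, 0, 0],
  [-0.3, 0, 0, 0],
  [-0.4, 0, 0, 0],
  [0, 0.3, -0.1, 0],
  [0, 0.4, -0.15, 0],
  [0, 0.5, -0.15, 0],
  [0, 0.5, -0.15, 0],
  [0, 0.5, -0.15, 0],
  [0, 0.5, -0.15, 0],
  [0, 0.5, -0.15, 0],
  [0, 0.4, -0.15, 0],
  [0, 0, 0, 0],
])

```text
t: 15.58
eef_pos: [504.3, -44.4, 110.1]
tcp_rot: [0.584, 1.57, 3.08]
ft_force: [0.5, 0.3, -0.2]
opening: 0.003
```

```bash
cat > b.py <<'E'
from h import *
import sys
st=state();im=read_camera("wrist");cv2.imwrite(f"pics/{sys.argv[1]}.png",im[:,:,::-1])
M=R.from_euler('xyz',st['tcp_rot']).as_matrix();cm=cam("wrist",st)
print(st['t'],st['eef_pos'].round(1),st['ft_force'].round(1),M.round(3).tolist())
for c,s in blobs(im,(50,130,60),(72,255,255),(0,0,560,420)):
  if s[4]>100: print("green",c,s,onz(cm,c,72).round(1))
d=M.T@(np.array([509.7,-45.3,st['eef_pos'][2]])-st['eef_pos']);print((d/50).round(3))
E
python3 b.py w17
```

```text
15.575 [504.3 -44.4 110.1] [ 0.5  0.3 -0.2] [[-0.001, -0.601, -0.799], [0.0, -0.799, 0.601], [-1.0, 0.001, 0.001]]
green [278.64 211.23] [260, 192, 38, 39, 1143] [509.1 -45.1  72. ]
[-0.    -0.051 -0.098]
```

View pics/w17.png

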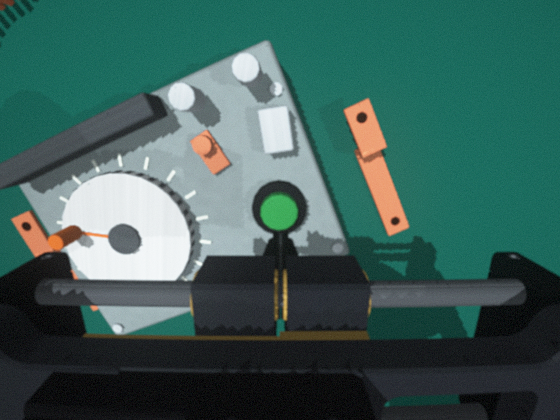

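The close wrist view puts the button at (509,-45), and the loose parts are undisturbed. Centring and descending.

step_arm([
  [0, -0.05, -0.1, 0],
  [0.3, 0, 0, 0],
  [0.3, 0, 0, 0],
  [0.2, 0, 0, 0],
  [0.16, 0, 0, 0],
  [0.08, 0, 0, 0],
  [0, 0, 0, 0],
])

```text
t: 16.5
eef_pos: [510.9, -43.5, 58.4]
tcp_rot: [0.872, 1.571, -2.912]
ft_force: [-0.5, -0.1, 0.3]
opening: 0.004
```

```bash
python3 b.py w18;python3 - <<'E'
from h import *
im=read_camera("scene");a=im[175:225,240:300,::-1]
cv2.imwrite("pics/s6.png",cv2.resize(a,None,fx=12,fy=12,interpolation=cv2.INTER_CUBIC))
E
```

```text
16.5 [510.9 -43.5  58.4] [-0.5 -0.1  0.3] [[-0.0, -0.599, -0.801], [-0.0, -0.801, 0.599], [-1.0, 0.0, 0.0]]
green [287.59 232.43] [262, 216, 48, 40, 971] [513.1 -49.9  72. ]
[ 0.     0.043 -0.003]
```

View pics/s6.png

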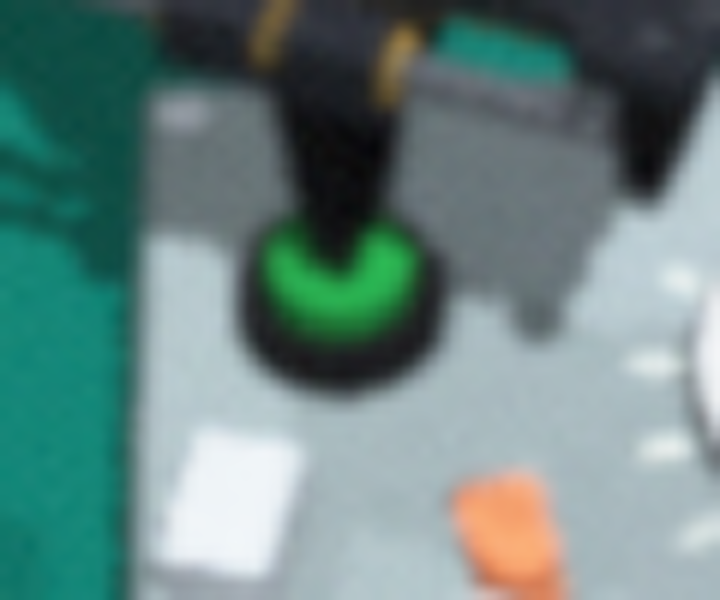

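step_arm([
  [0.04, 0.03, 0, 0],
  [0.04, 0, 0, 0],
  [0.03, 0, 0, 0],
  [0.02, 0, 0, 0],
  [0, 0, 0, 0],
])

```text
t: 17.23
eef_pos: [510.0, -44.7, 52.0]
tcp_rot: [1.308, 1.571, -2.475]
ft_force: [-0.1, -0.1, -0.7]
opening: 0.001
```

step_arm([
  [0.04, 0, 0, 0],
  [0.02, 0, 0, 0],
  [0, 0, 0, 0],
])

```text
t: 17.6
eef_pos: [509.9, -44.7, 48.9]
tcp_rot: [0.877, 1.571, -2.907]
ft_force: [0.2, -0.6, 0.2]
opening: 0.003
```

step_arm([
  [0.02, 0, 0, 0],
  [0.02, 0, 0, 0],
  [0, 0, 0, 0],
])

```text
t: 17.98
eef_pos: [510.0, -44.7, 47.1]
tcp_rot: [-3.052, 1.571, -0.553]
ft_force: [-0.1, 0.7, 2.3]
opening: 0.003
```

step_arm([
  [0.02, 0, 0, 0],
  [0.02, 0, 0, 0],
  [0.02, 0, 0, 0],
  [0, 0, 0, 0],
])

```text
t: 18.48
eef_pos: [510.0, -44.7, 44.0]
tcp_rot: [3.104, 1.571, -0.68]
ft_force: [-0.8, 0.9, 3.7]
opening: 0.002
```

step_arm([
  [0.02, 0, 0, 0],
  [0, 0, 0, 0],
])

```text
t: 18.73
eef_pos: [510.0, -44.7, 43.0]
tcp_rot: [3.051, 1.571, -0.733]
ft_force: [-0.0, 0.6, 3.7]
opening: 0.002
```

step_arm([
  [0.02, 0, 0, 0],
  [0, 0, 0, 0],
])

```text
t: 18.98
eef_pos: [510.1, -44.7, 42.6]
tcp_rot: [-2.88, 1.57, -0.381]
ft_force: [-3.4, -0.4, 12.3]
opening: 0.004
```

The force rose to 12 N, well past the 5 N spring, so the button is on its hard stop. A slight hold, then release.

step_arm([
  [0.01, 0, 0, 0],
  [0, 0, 0, 0],
  [0, 0, 0, 0],
])

```text
t: 19.35
eef_pos: [510.1, -44.7, 42.4]
tcp_rot: [-2.824, 1.57, -0.325]
ft_force: [-4.5, 1.0, 19.2]
opening: 0.007
```

step_arm([
  [-0.05, 0, 0, 0],
  [-0.05, 0, 0, 0],
  [-0.1, 0, 0, 0],
  [-0.3, 0, 0, 0],
  [-0.5, 0, 0, 0],
  [-0.5, 0, 0, 0],
  [0, 0.15, 0.4, 0],
  [0, 0, 0.4, 0],
  [0, 0, 0, 0],
])

```text
t: 20.48
eef_pos: [472.9, -26.3, 117.4]
tcp_rot: [-2.94, 1.57, -0.44]
ft_force: [0.8, -0.3, 0.3]
opening: 0.002
```

```bash
python3 b.py w19; python3 dial.py w19; python3 - <<'E'
from h import *
im=read_camera("scene");cv2.imwrite("pics/s7.png",cv2.resize(im[170:260,230:380,::-1],None,fx=5,fy=5,interpolation=cv2.INTER_CUBIC))
E
```

```text
20.475 [472.9 -26.3 117.4] [ 0.8 -0.3  0.3] [[0.0, -0.599, -0.801], [-0.0, -0.801, 0.599], [-1.0, -0.0, -0.0]]
green [273.53 167.33] [255, 148, 38, 39, 1162] [508.6 -44.8  72. ]
[ 0.    -0.137 -0.816]
hub [570.2  78.3] n 63 world line ang 46.0 via hub 46.1 phi 79.5 79.4
```

View pics/w19.png

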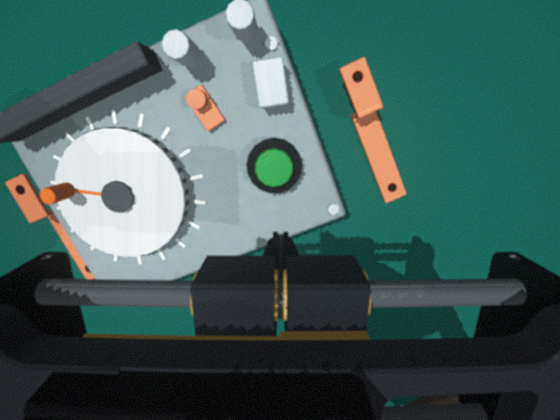

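View pics/s7.png

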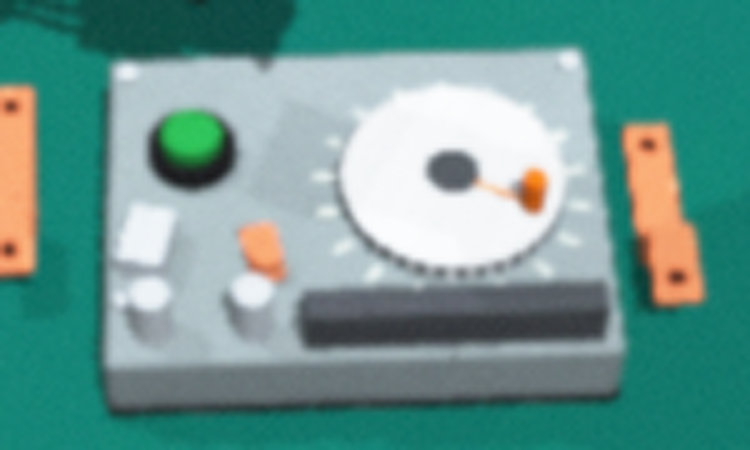

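The button is back up, the dial is at 80°, the loose parts haven't moved and the arm is clear. Handing in.

```bash
python3 -c "
from cell import *
print(job_done())"
```

```text
the job is handed in; nothing more can be done
None
```

The dial is set four clicks further clockwise, the setting is stored with the green button, and the job is handed in at about 20.5 s of the 51 s allowed.

- **Dial:** I pushed the post one click at a time and checked after each one: 20°, 40°, 60° and 80°. After the button press it still read about 79.5°, so it is resting in the fourth click. The force readings during the push stayed around 3 N.
- **Button:** I pressed until the force rose from about 4 N to 12 N and then 19 N, which means it was on its hard stop, then lifted off. The last pictures show it back up at its original height.
- **Loose parts:** Those around the head look undisturbed in the last pictures, and the arm is clear of everything. The spray can, screwdriver, collar and U-bracket are outside that last close-up, but the arm never went near them after the start.

**What disagreed:** the finger's real end sits about 20–24 mm above the reported TCP when the jaws are shut. My first approach therefore passed over the post without touching it. I found this by comparing two camera views, then lowered the finger and carried on. The wrist camera also differed from the fixed cameras by 2–3 mm, which did not affect the result.

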